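Clip a copper-faced block into the engraver's plate holder

TASK

Mount the copper-faced block that has a tongue in the steel plate holder: tilt it, hook its tongue under the holder's fixed lip, then press its other end down past the sprung roller until the roller snaps over it and the block lies flat, square and fully home. Leave the plain block without a tongue and the other loose things on the bench where they are.

Things in the scene. Friction and masses are not known exactly. Their poses are not given: they have to be found in the camera images.
- block_mid (a point): Centre (half-way up and along) of the loose block to mount: 140 long, 60 wide, 19 mm thick, 0.3 to 0.55 kg, 14 mm pale wood with 5 mm copper on top, lying flat left or right of the holder. x runs along it from the tongue end to the plain end (heel), y across the 60 mm (the way to grip it; its long sides are free), z up out of the copper.
- tongue_tip (a point): Middle of the tongue's end face, mid-copper: 70 mm from block_mid along -x, 7 mm up; same axes. The tongue is copper only, 18 mm long, 44 wide, 5 thick, level with the copper top, with no wood below it; wood and full width begin 18 mm from its tip.
- heel_top (a point): Top edge of the block's heel end, mid-width: 70 mm from block_mid along +x, 9.5 mm up; same axes.
- seat (a point): Steel plate holder, fixed, place and yaw vary: middle of its flat seat, 16 mm above the bench. x runs from the fixed lip (-x, robot side) to the sprung roller (+x), z up. The block belongs with its underside's middle here, axes parallel, tongue at -x. The seat is a bar 46 mm wide: fingers have free room down to 10 mm below its top on both sides.
- lip_edge (a point): Middle of the lip's lower edge: 58 mm from seat along -x, 22 mm above it; seat's axes. The lip (100 wide, 7 thick) overhangs 12 mm from an end wall at x = -70 mm; cheeks below leave the tongue y within 25 mm. Level entry is blocked: slide the tongue in to the wall with the heel raised 0.2 to 0.4 rad (at 0.3 rad, tongue_tip 13 mm above the seat is free).
- roller_mid (a point): Middle of the sprung, free-turning roller (12 mm diameter, 52 long along y): 73.5 mm from seat along +x, 23.5 mm above it at rest; seat's axes. Its housing behind it (x 90 to 143 mm, 78 wide) is 30 mm above the seat. Home, the block has the roller over its heel's top edge.
- catch (a joint): Travel (m) of the roller away from the block along seat +x: 0 at rest, at most 0.009; 6.5 N preload plus 0.5 N per mm. A tilted block with its tongue at the wall rests with its heel on the roller at about 0.23 rad and stays there; 8 to 12 N down near the heel pushes it past. Reads under 0.001 with the block home.
- plain_block: Another copper-faced block, not to be used: 122 x 60 x 19 mm, plain rectangle without tongue, 0.37 kg. Starts on the other side of the holder. Origin 9 mm off the middle of its underside, along its -x.
- ink_tin: Round grey tin with lid, 68 mm wide, 42 mm tall. Origin at its underside's centre, z up.
- varnish_jar: Amber glass jar with black cap, 56 mm wide, 75 mm tall. Origin at its underside's centre, z up.
- graver: Graver lying along its x, 145 mm long, 20 mm high, wooden handle at -x. Origin near its middle, on the bench.
- dabber: Ink dabber standing upright: black rubber foot 64 mm wide, wooden knob handle, 75 mm tall. Origin at its underside's centre.
There are look-alikes about, which are no part of the job. Leave any pink look-alike of the part that bears block_mid alone.

How it is judged:
By the outcome, as a careful person would: the job done as asked, in the order asked, and still so for the second after the job is handed in, with the robot touching nothing.
It also fails if it takes over 48 s, if anything falls off the work surface, if the arm or the gripper's body presses on something with over 40 N, if the wrist force passes 120 N, or if a joint passes its speed limit or range.

ROBOT

A 6-joint arm with a two-finger parallel gripper is mounted at the origin on the work surface. World frame = base frame: x ahead of the robot, y to its left, z up, the work surface at z = 0. Lengths are in m, angles in degrees, forces in N, time in s.
With the tool pointing down it reaches from about 0.375 to 0.9 m from the base axis. Payload 3.1 kg.
Tool frame: the origin (TCP) lies on the centre line of the jaws, within the pads' length; the fingertips stand 25 mm ahead of it and the grasp point (between the pads) lies 6 mm ahead of it; z points along the fingers, y is the line along which they close (so a half turn about z gives the same grasp; the last joint's range is limited). The gripper opens to 87 mm and grips with 3 to 60 N. Pads are 19 mm wide; open, the fingers measure 117 mm over their backs; the gripper's body (75 mm by 190 mm) begins 51 mm behind the grasp point.
Start: joints at [60.304, 30.224, 82.088, -0, 67.689, -10.227], TCP at [0.208, 0.589, 0.248] pointing down, gripper open.
Joint ranges: [-176.69, 176.69], [-43.24, 126.21], [12.49, 139.97], [-82, 262], [0, 151.66], [-163.58, 163.58]. Speed limits (degrees/s): [159.86, 159.86, 180, 180, 180, 180].

INTERFACE

Orientations are given as a 3x3 rotation matrix whose columns are the frame's x, y, z axes.
In Python, from rig import bot, cams, models gives the robot as it stands. The module is installed in compiled form; this text tells all that it offers.
- The arm moves only by the shell command python3 -m handwheel 'ROWS' [OPENING]. ROWS is JSON, a list of rows, each a list of 6 numbers: the shift along the world's x, y, z each as a share of 1 m, from -1 to 1, then the turn, a rotation vector about the world's x, y, z each as a share of 2 rad, from -1 to 1. In form: [[dx, dy, dz, wx, wy, wz], ...]. A call has exactly 8 rows; each row is the pose to reach, as a shift and turn from the pose commanded when the call began; what a row does not reach only later rows make up. A row lasts 1/12 s, in which the tool goes at most 41.7 mm and 7.16 degrees, less where a joint would pass 70% of its speed; a pose out of reach is approached as far as the arm can. A call with a number of a shift or a turn outside -1 to 1 is refused whole. A call with a gripper value outside its range is refused whole. OPENING is the opening, from -1 (shut) to 1 (fully open), so that 0 is half open, set as the call begins (- or left out, the last holds). The fingers move at their own pace and stop on an object; the grip force is fixed at half the most. Time passes only in rows, so rows that repeat a pose let the fingers close, or fill a call up. It gives the time, the measured TCP pose, the force, the opening and the grip force at its end, in the units of the state.
- bot.read_state(): the state, without advancing time (a new reading comes with each control period).
- cams.capture(name): name is "scene" or "top" or "wrist"; returns (picture, depth): 400x640x3 uint8, blue, green, red; 400x640 float32, m along the optical axis (not along the pixel's ray), 0 where there is no reading.
- cams.calibration(name): a dict with "mtx" (3x3 intrinsics, pixels), "R" (3x3) and "t" (3): a world point X has camera coordinates R X + t; the wrist camera has in their place "tool_from_camera" (4x4, takes a point from camera to tool coordinates, whose origin is the TCP and whose axes are the flange's). Camera axes: x right, y down, z forward; pixel columns grow to the right and rows downward; lengths in m; the calibration is good to about 2 mm. A picture is of the moment at which its call begins: read the wrist's pose just before it. calibration takes no time and is no camera call.
- bot.hand_in(): hands the job in; it is judged then, once.
Trained networks look in the newest picture that a camera, given by its name, has taken for a name from the list of things; names that differ only in an ending like _2 or _b are one class to them, and where a whole thing is asked for, a point or a joint stands for the part that bears it (a point fixed in the world has none). Each returns a list of dicts, best first, with "conf" (0 to 1); they miss things now and then, are a little off and sometimes report something else, mostly with a low value. They report only what shows in the picture. A call takes as long as a camera call. They do not tell look-alikes from the thing itself.
- models.spot_in(query, camera): "position" ([column, row] in pixels, amid what is visible of it).
- models.tip_of(query, camera): "position" ([column, row] in pixels: a listed point, or the origin of a listed thing).
The state is a dict: "time_s": time; "joint_positions": joint angles; "qvel": joint speeds; "tau": joint torques, N m; "position": TCP position; "tcp_rot": TCP orientation; "force": force on the tool from outside, world axes, zero at the start; "moment": the same for the moment, N m; "opening": opening from 0.0 (shut) to 1.0 (fully open); "grasp_force": force on a finger pad.
Only numpy, scipy, OpenCV 4.12 (cv2) and the standard library are available. Lean on these libraries where they do the work, as an engineer would, in place of code of your own. Each camera call takes 0.05 s, during which the arm holds its last target. There are 200 camera calls.

## Working session

There is one attempt and no reset: what is moved stays moved. The work goes in short steps, Python scripts to look and compute and a shell command to move; the robot and the scene stay as the last step left them, time stands still between calls to the robot, and variables do not carry over. Pictures are saved under pics/ and viewed, at most 10 in all, crops included, and the job is handed in when it is done.

```bash
mkdir -p pics
cat > h.py <<'E'
import numpy as np, cv2
from rig import bot, cams, models
def cap(n):
    s=bot.read_state(); im,d=cams.capture(n); c=cams.calibration(n); K=np.array(c['mtx'])
    if n=='wrist':
        T=np.array(c['tool_from_camera']); Rt=np.array(s['tcp_rot']); p=np.array(s['position'])
        R=Rt@T[:3,:3]; o=Rt@T[:3,3]+p   # world_from_cam
    else:
        R=np.array(c['R']).T; o=-R@np.array(c['t'])
    return im,d,K,R,o
def ray(px,K,R,o):
    return R@np.linalg.solve(K,[px[0],px[1],1.])
def at_z(px,z,K,R,o):
    r=ray(px,K,R,o); return o+r*(z-o[2])/r[2]
def cloud(d,K,R,o):
    v,u=np.mgrid[:d.shape[0],:d.shape[1]]
    c=np.stack([(u-K[0,2])/K[0,0]*d,(v-K[1,2])/K[1,1]*d,d],-1)
    return c@R.T+o
E
python3 - <<'E'
from h import *
np.set_printoptions(precision=4,suppress=True)
for n in ['top','scene']:
    im,d,K,R,o=cap(n); cv2.imwrite(f'pics/{n}0.png',im); P=cloud(d,K,R,o)
    for q in ['block_mid','tongue_tip','heel_top','seat','lip_edge','roller_mid','plain_block']:
        for r in models.tip_of(q,n)[:3]:
            u,v=r['position']; i,j=int(round(v)),int(round(u))
            pt=P[i,j] if 0<=i<400 and 0<=j<640 else None
            print(n,q,round(r['conf'],2),np.round([u,v],1),pt)
print(bot.read_state())
E
```

```text
top block_mid 0.93 [193.5 298. ] [0.2827 0.3554 0.0201]
top block_mid 0.83 [168.7 214. ] [0.4828 0.422  0.018 ]
top block_mid 0.78 [239.1 203.8] [0.5037 0.2513 0.0206]
top tongue_tip 0.91 [159.6 163.5] [ 0.6118  0.4564 -0.    ]
top tongue_tip 0.89 [166.9 289.5] [0.3019 0.4214 0.0162]
top tongue_tip 0.69 [231.7 231.5] [ 0.4371  0.2728 -0.0015]
top heel_top 0.87 [218.7 304.1] [0.2675 0.297  0.0175]
top heel_top 0.83 [179.  240.7] [0.417  0.3947 0.0205]
top heel_top 0.78 [179.9 111.7] [0.7399 0.4023 0.0195]
top seat 0.82 [359.4 178.6] [ 0.5607 -0.0429  0.0164]
top seat 0.63 [246.9 173.2] [0.5843 0.2363 0.0007]
top seat 0.37 [440.3 272.9] [ 0.3307 -0.2239  0.0306]
top lip_edge 0.57 [358.  201.8] [ 0.5002 -0.0356  0.045 ]
top roller_mid 0.72 [358.3 150. ] [ 0.6288 -0.0406  0.036 ]
top plain_block 0.65 [463.9 186.6] [ 0.5355 -0.2989  0.0189]
top plain_block 0.62 [356.8 147. ] [ 0.6337 -0.0374  0.0456]
scene block_mid 0.83 [457.9 292.8] [0.4845 0.426  0.0188]
scene block_mid 0.82 [468.7 236.3] [0.311  0.3599 0.0196]
scene block_mid 0.63 [407.2 360. ] [0.6843 0.435  0.0168]
scene tongue_tip 
[... 676 characters left out ...]
.7333 -0.2434  0.0322]
scene plain_block 0.79 [222.5 172.1] [ 0.5442 -0.2696  0.017 ]
scene plain_block 0.46 [321.2 318.7] [0.7323 0.2719 0.0317]
{'time_s': 0.8, 'joint_positions': array([ 60.3037,  30.2219,  82.0863,  -0.0004,  67.6901, -10.2263]), 'qvel': array([-0.0202, -0.004 ,  0.0219,  0.0308, -0.0662, -0.0609]), 'tau': array([ -0.0004, -43.9946, -17.6981,   0.0634,   0.0503,  -0.    ]), 'position': array([0.2083, 0.5893, 0.2476]), 'tcp_rot': array([[-0.9428,  0.3333,  0.    ],
       [ 0.3333,  0.9428,  0.    ],
       [-0.    ,  0.    , -1.    ]]), 'force': array([-0.4326, -0.518 , -0.2279]), 'moment': array([0.0314, 0.01  , 0.014 ]), 'grasp_force': 0.0, 'opening': 1.001296905478326}
```

View pics/top0.png

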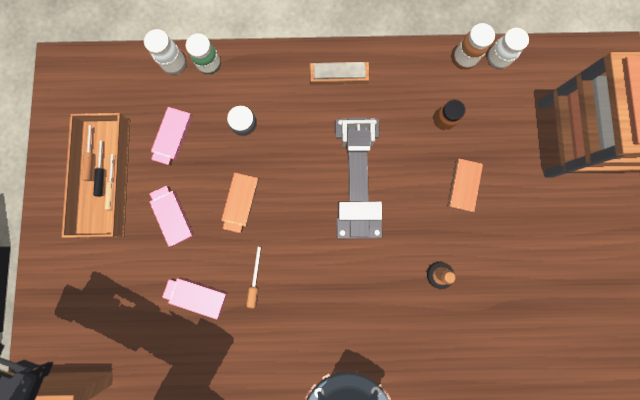

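View pics/scene0.png

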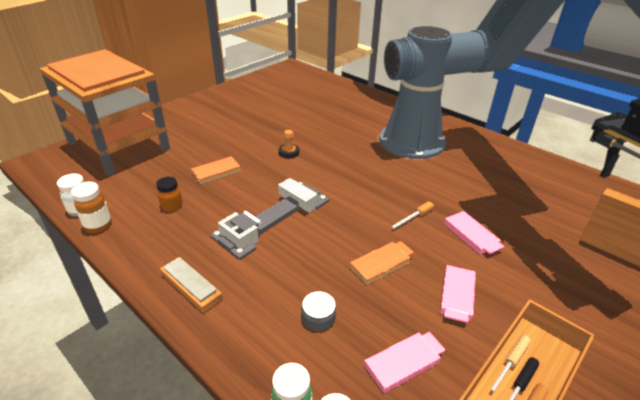

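Candidates in the top picture: three pink look-alikes (170,135), (170,216) and (195,298), the copper block with a narrower tongue at its lower end (240,202), and the plain copper block (466,185). Only (240,202) is copper and has a tongue. I'll confirm it in a crop and measure it.

Run:
```python
from h import *
np.set_printoptions(precision=4,suppress=True)
im,d,K,R,o=cap('top'); P=cloud(d,K,R,o)
cv2.imwrite('pics/crop.png',np.hstack([cv2.resize(im[160:250,195:285],(540,540)[:2],interpolation=2)[:, :390],cv2.resize(im[110:245,325:395],(280,540),interpolation=2)]))
# block: height mask
m=np.zeros((400,640),np.uint8); m[165:240,215:265]=(P[165:240,215:265,2]>0.010)
n,l,s,c=cv2.connectedComponentsWithStats(m); k=1+np.argmax(s[1:,4]); Q=P[l==k]
print('block',s[k],Q[:,2].mean(),Q[:,2].min(),cv2.minAreaRect(Q[:,:2].astype(np.float32)))
# holder: by heights
sub=np.zeros((400,640),bool); sub[110:245,325:395]=1
for lo,hi in [(.012,.022),(.026,.06)]:
    mm=(sub&(P[...,2]>lo)&(P[...,2]<hi)).astype(np.uint8)
    n,l,s,c=cv2.connectedComponentsWithStats(mm)
    for k in range(1,n):
        if s[k,4]>40:
            Q=P[l==k]; print(lo,s[k],Q[:,2].mean(),cv2.minAreaRect(Q[:,:2].astype(np.float32)))
```

```text
block [ 222  172   37   60 1384] 0.02379385166400181 0.01025323659486066 ((0.48674240708351135, 0.16176310181617737), (0.24809306859970093, 0.14003361761569977), 76.16801452636719)
0.012 [348 117  19   3  56] 0.015279831327317792 ((0.7173139452934265, -0.04305325448513031), (0.04556025564670563, 0.007320219650864601), 88.218994140625)
0.012 [349 150  20  52 935] 0.015544586339694256 ((0.5703011751174927, -0.041677478700876236), (0.046216245740652084, 0.12881426513195038), 89.42488098144531)
0.012 [350 220  20  17 320] 0.015483815620315325 ((0.4403148591518402, -0.0402863547205925), (0.046334248036146164, 0.03894197940826416), 89.08753204345703)
0.026 [342 120  33  31 805] 0.043256223029892744 ((0.6647618412971497, -0.0418747216463089), (0.07721420377492905, 0.0745321661233902), 88.6758804321289)
0.026 [339 201  43  19 788] 0.043754113773843265 ((0.4817602336406708, -0.04037726670503616), (0.09948654472827911, 0.042497534304857254), 89.38313293457031)
```

View pics/crop.png

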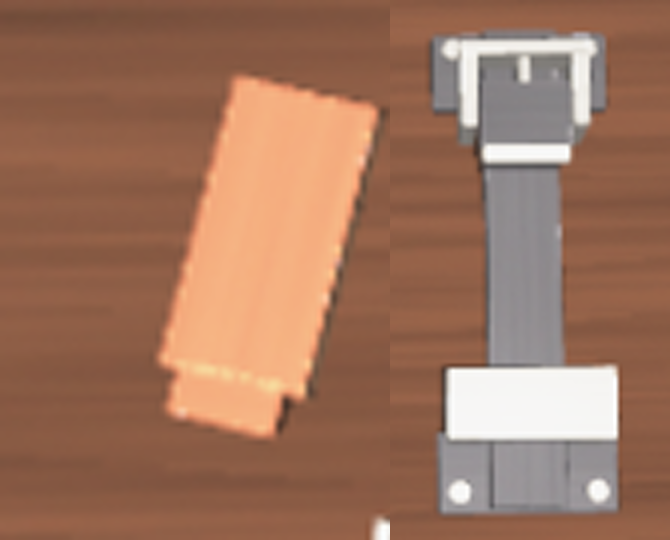

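The crop shows a copper block with a narrow tongue at its lower end (crop 220,410) and the holder with its lip at the bottom. That block is the target. I'll move above it.

```bash
python3 -m handwheel '[[0.02,-0.02,0,0,0,0],[0.045,-0.05,0,0,0,0],[0.07,-0.08,0,0,0,0.01],[0.095,-0.11,-0.01,0,0,0.02],[0.12,-0.14,-0.01,0,0,0.03],[0.145,-0.17,-0.02,0,0,0.03],[0.17,-0.20,-0.02,0,0,0.03],[0.195,-0.23,-0.02,0,0,0.03]]' && python3 -m handwheel '[[0.025,-0.03,0,0,0,0],[0.05,-0.06,0,0,0,0],[0.075,-0.09,-0.01,0,0,0],[0.09,-0.11,-0.02,0,0,0],[0.09,-0.11,-0.02,0,0,0],[0.09,-0.11,-0.02,0,0,0],[0.09,-0.11,-0.02,0,0,0],[0.09,-0.11,-0.02,0,0,0]]'
python3 - <<'E'
from h import *
np.set_printoptions(precision=4,suppress=True)
im,d,K,R,o=cap('wrist'); cv2.imwrite('pics/w1.png',im); P=cloud(d,K,R,o)
for q in ['block_mid','tongue_tip','heel_top']:
    for r in models.tip_of(q,'wrist')[:2]: print(q,r['conf'],r['position'],at_z(r['position'],.0165 if q=='tongue_tip' else .019,K,R,o))
hsv=cv2.cvtColor(im,cv2.COLOR_BGR2HSV)
m=((P[...,2]>0.012)&(P[...,2]<0.026)&(d>0)).astype(np.uint8)
n,l,s,c=cv2.connectedComponentsWithStats(m)
for k in range(1,n):
    if s[k,4]>500:
        Q=P[l==k]; print(s[k],Q[:,2].mean(),cv2.minAreaRect(Q[:,:2].astype(np.float32)))
E
```

```text
time_s: 1.52
position: [0.4039, 0.3576, 0.2272]
tcp_rot: [[-0.961, 0.276, -0.001], [0.276, 0.961, -0.0], [0.001, -0.001, -1.0]]
force: [0.8, 0.6, -0.5]
opening: 0.999
grasp_force: 0.0
time_s: 2.18
position: [0.4925, 0.2503, 0.2079]
tcp_rot: [[-0.961, 0.275, 0.0], [0.275, 0.961, 0.0], [0.0, 0.0, -1.0]]
force: [-0.9, 1.1, -0.3]
opening: 1.003
grasp_force: 0.0
block_mid 0.89 [488.8, 123.8] [0.4801 0.4165 0.019 ]
block_mid 0.67 [330.2, 192.7] [0.5032 0.2574 0.019 ]
tongue_tip 0.66 [533.8, 181.0] [0.5469 0.4519 0.0165]
tongue_tip 0.56 [323.6, 129.8] [0.4436 0.2676 0.0165]
heel_top 0.86 [327.9, 263.1] [0.575  0.2352 0.019 ]
heel_top 0.76 [453.7, 59.2] [0.416  0.3949 0.019 ]
[223   0  27 106 673] 0.013220573487559064 ((0.3582839071750641, 0.21018622815608978), (0.006428756285458803, 0.08829622715711594), 82.03968048095703)
[ 616   26   24  219 2730] 0.01917069142495835 ((0.5342492461204529, 0.539519727230072), (0.013370550237596035, 0.20615287125110626), 86.92945098876953)
[ 424   40  132  155 9996] 0.018772143597298882 ((0.48238688707351685, 0.4229862689971924), (0.1406894326210022, 0.06092509627342224), 24.829687118530273)
[ 296  127   63  139 8041] 0.019060858789394654 ((0.5100152492523193, 0.2532082498073578), (0.05969338119029999, 0.1403091996908188), 75.82154846191406)
[   0  188   97   56 2213] 0.016694841874497376 ((0.4477182924747467, -0.02925504371523857), (0.09719376266002655, 0.05637509748339653), 74.28177642822266)
```

View pics/w1.png

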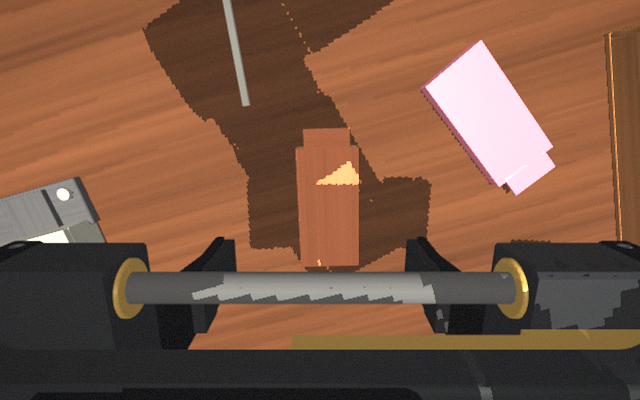

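The wrist view shows the target at (330,195), with its tongue up at (325,135). The depth rectangle is 140x60 mm, centred at (0.510, 0.253), yaw -14.2°. The pink look-alike is off to the right at (488,118). I'll descend and grip.

```bash
python3 -m handwheel '[[0.01,0.001,-0.03,0,0,0.0155],[0.022,0.0015,-0.06,0,0,0.0155],[0.022,0.0015,-0.09,0,0,0.0155],[0.022,0.0015,-0.12,0,0,0.0155],[0.022,0.0015,-0.15,0,0,0.0155],[0.022,0.0015,-0.17,0,0,0.0155],[0.022,0.0015,-0.179,0,0,0.0155],[0.022,0.0015,-0.179,0,0,0.0155]]' && python3 -m handwheel '[[0,0,0,0,0,0],[0,0,0,0,0,0],[0,0,0,0,0,0],[0,0,0,0,0,0],[0,0,0,0,0,0],[0,0,0,0,0,0],[0,0,0,0,0,0],[0,0,0,0,0,0]]' -1
```

```text
time_s: 3.05
position: [0.5142, 0.2511, 0.0271]
tcp_rot: [[-0.969, 0.245, -0.003], [0.245, 0.969, -0.001], [0.003, -0.001, -1.0]]
force: [-0.1, -0.1, 0.0]
opening: 1.002
grasp_force: 0.0
time_s: 3.72
position: [0.5158, 0.251, 0.0293]
tcp_rot: [[-0.969, 0.247, 0.001], [0.247, 0.969, 0.001], [-0.001, 0.001, -1.0]]
force: [-0.2, 0.8, 5.5]
opening: 0.688
grasp_force: 30.0
```

Gripped with the opening at 60 mm. Next: lift, carry over the holder, yaw, then tilt.

```bash
python3 -m handwheel '[[0,0,0.03,0,0,0],[0,0,0.06,0,0,0],[0,-0.01,0.09,0,0,0.02],[0.01,-0.04,0.11,0,0,0.04],[0.02,-0.07,0.12,0,0,0.06],[0.03,-0.10,0.12,0,0,0.08],[0.04,-0.13,0.12,0,0,0.1],[0.05,-0.16,0.12,0,0,0.12]]' && python3 -m handwheel '[[0.01,-0.03,0,0,-0.03,0],[0.02,-0.06,0,0,-0.06,0],[0.02,-0.09,0,0,-0.09,0],[0.02,-0.12,0,0,-0.12,0],[0.02,-0.132,0,0,-0.15,0],[0.02,-0.132,0,0,-0.15,0],[0.02,-0.132,0,0,-0.15,0],[0.02,-0.132,0,0,-0.15,0]]'
cat > look.py <<'E'
from h import *
np.set_printoptions(precision=4,suppress=True)
im,d,K,R,o=cap('wrist'); cv2.imwrite('pics/w2.png',im); P=cloud(d,K,R,o)
for q in ['tongue_tip','seat','lip_edge']:
    for r in models.tip_of(q,'wrist')[:1]: print(q,r['conf'],r['position'],P[int(r['position'][1]),int(r['position'][0])])
ok=(d>0)&(abs(P[...,1]+.04)<.08)
m=(ok&(P[...,2]>0.040)&(P[...,2]<0.050)&(P[...,0]<.53)).astype(np.uint8)
n,l,s,c=cv2.connectedComponentsWithStats(m)
for k in range(1,n):
    if s[k,4]>300: Q=P[l==k]; print('lip',s[k],Q[:,2].mean(),cv2.minAreaRect(Q[:,:2].astype(np.float32)))
# block in hand: top face points
T=np.array(bot.read_state()['tcp_rot']); p=np.array(bot.read_state()['position'])
B=(P-p)@T   # tool coords
m=((d>0)&(abs(B[...,0])<.11)&(abs(B[...,1])<.027)&(abs(B[...,2]-.0103)<.006)).astype(np.uint8)
n,l,s,c=cv2.connectedComponentsWithStats(m)
for k in range(1,n):
    if s[k,4]>300:
        Q=B[l==k]; print('blk tool',s[k],Q.min(0),Q.max(0)); A=np.c_[Q[:,:2],np.ones(len(Q))]; print(np.linalg.lstsq(A,Q[:,2],rcond=None)[0])
        q=Q[Q[:,0]>Q[:,0].max()-.004]; print('tip',q.mean(0))
E
python3 look.py
```

```text
time_s: 4.38
position: [0.5645, 0.0893, 0.1479]
tcp_rot: [[-1.0, 0.006, -0.002], [0.006, 1.0, -0.0], [0.002, -0.0, -1.0]]
force: [0.9, 0.3, -3.4]
opening: 0.686
grasp_force: 30.0
time_s: 5.05
position: [0.5846, -0.0407, 0.1479]
tcp_rot: [[-0.956, 0.008, 0.293], [0.009, 1.0, 0.001], [-0.293, 0.003, -0.956]]
force: [0.1, 0.4, -3.6]
opening: 0.684
grasp_force: 30.0
tongue_tip 0.78 [316.4, 97.0] [ 0.5154 -0.0423  0.1167]
lip_edge 0.91 [319.8, 42.8] [ 0.5077 -0.0411  0.0153]
lip [ 227    0  186   42 7568] 0.04502395090596333 ((0.49358606338500977, -0.04027320817112923), (0.1003023162484169, 0.02023681066930294), 89.60091400146484)
blk tool [  259    95   128   176 20506] [-0.0022 -0.027   0.0086] [0.0774 0.027  0.0136]
[-0.0029  0.0013  0.0112]
tip [ 0.0756 -0.0009  0.011 ]
blk tool [ 267  303  111   32 3491] [-0.0375 -0.027   0.0092] [-0.0183  0.0269  0.0129]
[-0.0088  0.0016  0.011 ]
tip [-0.0205 -0.0002  0.0112]
```

View pics/w2.png

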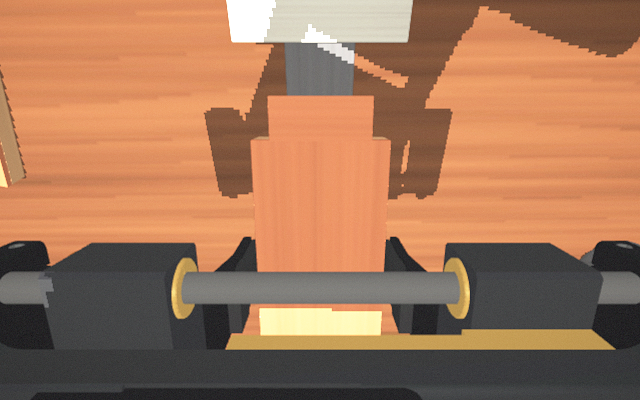

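The wrist view shows the tongue tip at (318,97) in line with the lip, whose edge is at (319,43). The tip is 11 mm clear of the lip in x. I'll lower the block, then slide it in.

```bash
python3 -m handwheel '[[0,0,-0.02,0,0,0],[0,0,-0.04,0,0,0],[0,0,-0.06,0,0,0],[0,0,-0.075,0,0,0],[0,0,-0.083,0,0,0],[0,0,-0.083,0,0,0],[0,0,-0.083,0,0,0],[0,0,-0.083,0,0,0]]' && python3 -m handwheel '[[-0.003,0,0,0,0,0],[-0.006,0,0,0,0,0],[-0.009,0,0,0,0,0],[-0.012,0,0,0,0,0],[-0.015,0,0,0,0,0],[-0.018,0,0,0,0,0],[-0.020,0,0,0,0,0],[-0.020,0,0,0,0,0]]'
```

```text
time_s: 5.92
position: [0.5862, -0.0412, 0.0665]
tcp_rot: [[-0.955, 0.008, 0.297], [0.008, 1.0, -0.0], [-0.297, 0.002, -0.955]]
force: [-0.3, 0.5, -3.0]
opening: 0.683
grasp_force: 30.0
time_s: 6.58
position: [0.5645, -0.0411, 0.0654]
tcp_rot: [[-0.956, 0.009, 0.295], [0.009, 1.0, 0.0], [-0.295, 0.003, -0.956]]
force: [0.1, -0.6, -4.3]
opening: 0.687
grasp_force: 30.0
```

```bash
python3 -m handwheel '[[-0.001,0,0,0,0,0],[-0.002,0,0,0,0,0],[-0.003,0,0,0,0,0],[-0.004,0,0,0,0,0],[-0.004,0,0,0,0,0],[-0.004,0,0,0,0,0],[-0.004,0,0,0,0,0],[-0.004,0,0,0,0,0]]'
```

```text
time_s: 7.25
position: [0.5614, -0.0413, 0.0656]
tcp_rot: [[-0.955, 0.008, 0.296], [0.009, 1.0, -0.0], [-0.296, 0.002, -0.955]]
force: [-0.0, -0.6, -4.7]
opening: 0.686
grasp_force: 30.0
```

```bash
python3 -m handwheel '[[-0.0005,0,0,0,0,0],[-0.001,0,0,0,0,0],[-0.0015,0,0,0,0,0],[-0.002,0,0,0,0,0],[-0.0025,0,0,0,0,0],[-0.003,0,0,0,0,0],[-0.003,0,0,0,0,0],[-0.003,0,0,0,0,0]]'
```

```text
time_s: 7.92
position: [0.5609, -0.0418, 0.0665]
tcp_rot: [[-0.954, 0.01, 0.301], [0.01, 1.0, -0.002], [-0.301, 0.001, -0.954]]
force: [5.7, 2.9, -4.7]
opening: 0.686
grasp_force: 30.0
```

The tongue is at the wall with 5.7 N. I'll pivot down until the heel rests on the roller.

```bash
python3 -m handwheel '[[0.0003,0,-0.001,0,0.006,0],[0.0006,0,-0.002,0,0.012,0],[0.0009,0,-0.003,0,0.018,0],[0.0012,0,-0.004,0,0.024,0],[0.0015,0,-0.005,0,0.03,0],[0.0015,0,-0.0055,0,0.033,0],[0.0015,0,-0.0055,0,0.033,0],[0.0015,0,-0.0055,0,0.033,0]]'
```

```text
time_s: 8.58
position: [0.563, -0.042, 0.0612]
tcp_rot: [[-0.971, 0.01, 0.239], [0.01, 1.0, -0.002], [-0.239, 0.0, -0.971]]
force: [6.7, 2.2, -1.8]
opening: 0.688
grasp_force: 30.0
```

```bash
python3 -m handwheel '[[0,0,0,0,0,0],[0,0,0,0,0,0],[0,0,0,0,0,0],[0,0,0,0,0,0],[0,0,0,0,0,0],[-0.004,0,0.016,0,0,0],[-0.01,0,0.04,0,0,0],[-0.018,0,0.07,0,0,0]]' 1
cat > pose.py <<'E'
from h import *
np.set_printoptions(precision=4,suppress=True)
s=bot.read_state(); print(s['position'],s['force'])
im,d,K,R,o=cap('top'); P=cloud(d,K,R,o)
for n in ['top','scene','wrist']:
    im,d,K,R,o=cap(n); P=cloud(d,K,R,o)
    hsv=cv2.cvtColor(im,cv2.COLOR_BGR2HSV)
    ok=(d>0)&(abs(P[...,1]+.041)<.027)&(P[...,0]>.508)&(P[...,0]<.622)&(P[...,2]>.02)&(P[...,2]<.075)&(hsv[...,1]>90)
    Q=P[ok]
    if len(Q)>100:
        A=np.c_[Q[:,:2]-[.5617,-.041],np.ones(len(Q))]; f=lambda p:np.linalg.lstsq
        c=np.linalg.lstsq(A,Q[:,2],rcond=None)[0]; r=abs(A@c-Q[:,2])<.003
        print(n,len(Q),'plane',np.linalg.lstsq(A[r],Q[r,2],rcond=None)[0],'x',Q[:,0].min(),Q[:,0].max())
    cv2.imwrite(f'pics/{n}_p.png',im)
E
python3 pose.py
```

```text
time_s: 9.25
position: [0.5405, -0.0411, 0.1292]
tcp_rot: [[-0.974, 0.009, 0.228], [0.009, 1.0, 0.001], [-0.228, 0.003, -0.974]]
force: [-0.4, 0.3, 0.3]
opening: 1.0
grasp_force: 0.0
[ 0.5405 -0.0411  0.1292] [-0.3565  0.2859  0.2559]
scene 512 plane [ 0.2427 -0.0019  0.0461] x 0.5081178767232303 0.621428485524039
wrist 8964 plane [ 0.2419 -0.0018  0.0471] x 0.5080043829717557 0.5837333619760539
```

The block is resting on the roller at 0.237 rad. Now I'll level the tool, close the fingers and move above the heel.

```bash
python3 -m handwheel '[[0.01,0,0.01,0,0.03,0],[0.03,0,0.01,0,0.06,0],[0.05,0,0.01,0,0.09,0],[0.07,0,0,0,0.116,0],[0.07,0,0,0,0.116,0],[0.07,0,0,0,0.116,0],[0.07,0,0,0,0.116,0],[0.07,0,0,0,0.116,0]]' -1 && python3 -m handwheel '[[0,0,-0.01,0,0,0],[0,0,-0.02,0,0,0],[0,0,-0.03,0,0,0],[0,0,-0.036,0,0,0],[0,0,-0.036,0,0,0],[0,0,-0.036,0,0,0],[0,0,-0.036,0,0,0],[0,0,-0.036,0,0,0]]'
```

```text
time_s: 10.12
position: [0.6098, -0.0409, 0.1289]
tcp_rot: [[-1.0, 0.009, -0.001], [0.009, 1.0, 0.001], [0.001, 0.001, -1.0]]
force: [0.1, -0.1, 0.4]
opening: 0.481
grasp_force: 0.0
time_s: 10.78
position: [0.6122, -0.0413, 0.0945]
tcp_rot: [[-1.0, 0.009, 0.003], [0.009, 1.0, -0.0], [-0.003, -0.0, -1.0]]
force: [0.4, 0.4, -0.1]
opening: 0.007
grasp_force: 0.0
```

Press down slowly by 32 mm to TCP z of about 0.061.

```bash
python3 -m handwheel '[[0,0,-0.004,0,0,0],[0,0,-0.008,0,0,0],[0,0,-0.011,0,0,0],[0,0,-0.013,0,0,0],[0,0,-0.015,0,0,0],[0,0,-0.017,0,0,0],[0,0,-0.019,0,0,0],[0,0,-0.021,0,0,0]]' && python3 -m handwheel '[[0,0,-0.002,0,0,0],[0,0,-0.004,0,0,0],[0,0,-0.006,0,0,0],[0,0,-0.008,0,0,0],[0,0,-0.010,0,0,0],[0,0,-0.012,0,0,0],[0,0,-0.0125,0,0,0],[0,0,-0.0125,0,0,0]]'
```

```text
time_s: 11.45
position: [0.6114, -0.0412, 0.0725]
tcp_rot: [[-1.0, 0.009, 0.001], [0.009, 1.0, 0.0], [-0.001, 0.0, -1.0]]
force: [0.8, 0.7, 0.1]
opening: 0.006
grasp_force: 0.0
time_s: 12.12
position: [0.6118, -0.0412, 0.0605]
tcp_rot: [[-1.0, 0.009, 0.002], [0.009, 1.0, 0.0], [-0.002, 0.0, -1.0]]
force: [0.4, 0.2, -0.2]
opening: 0.003
grasp_force: 0.0
```

```bash
python3 -m handwheel '[[0,0,-0.001,0,0,0],[0,0,-0.002,0,0,0],[0,0,-0.0025,0,0,0],[0,0,-0.003,0,0,0],[0,0,-0.003,0,0,0],[0,0,-0.003,0,0,0],[0,0,-0.003,0,0,0],[0,0,-0.003,0,0,0]]' && python3 -m handwheel '[[0,0,0.02,0,0,0],[-0.01,0,0.05,0,0,0],[-0.03,0.03,0.08,0,0,0],[-0.06,0.06,0.11,0,0,0],[-0.09,0.09,0.13,0,0,0],[-0.1,0.12,0.15,0,0,0],[-0.1,0.15,0.15,0,0,0],[-0.1,0.18,0.15,0,0,0]]'
python3 pose.py; python3 -c "
import cv2,numpy as np
a=cv2.imread('pics/top_p.png')[110:245,325:395];b=cv2.imread('pics/scene_p.png')[165:265,200:340]
cv2.imwrite('pics/fin.png',np.hstack([cv2.resize(a,(260,500)),cv2.resize(b,(540,500))]))"
```

```text
time_s: 12.78
position: [0.6119, -0.0413, 0.0604]
tcp_rot: [[-1.0, 0.009, 0.003], [0.009, 1.0, -0.0], [-0.003, -0.0, -1.0]]
force: [-3.8, 0.5, 16.8]
opening: 0.005
grasp_force: 8.1
time_s: 13.45
position: [0.5106, 0.1408, 0.2102]
tcp_rot: [[-1.0, 0.009, 0.005], [0.009, 1.0, 0.001], [-0.005, 0.001, -1.0]]
force: [1.2, 0.7, -0.5]
opening: 0.004
grasp_force: 0.0
[0.5106 0.1408 0.2102] [ 1.1529  0.674  -0.5207]
top 1023 plane [-0.001   0.0066  0.0345] x 0.5081127534842089 0.6219952516302459
scene 622 plane [0.0034 0.0048 0.0336] x 0.5080262489235253 0.6219897640826977
wrist 4838 plane [ 0.0004 -0.0007  0.0353] x 0.5082337320025139 0.5955652513568889
```

View pics/fin.png

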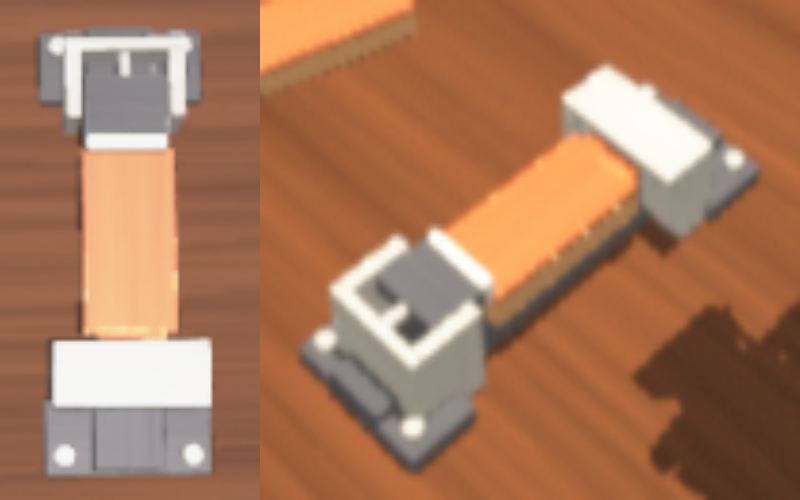

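The crop shows the block lying under the lip, with the roller (crop left, 127,142) over its heel. The depth plane is flat at z = 35 mm. One last check that it is square.

Run:
```python
from h import *
for n in ['top','wrist']:
    im,d,K,R,o=cap(n); P=cloud(d,K,R,o); z=P[...,2]
    sub=(d>0)&(abs(P[...,1]+.041)<.06)
    for nm,m in [('blk',sub&(z>.03)&(z<.039)&(P[...,0]>.524)&(P[...,0]<.62)),('lip',sub&(z>.041)&(z<.05)&(P[...,0]<.52)),('house',sub&(z>.041)&(z<.05)&(P[...,0]>.64))]:
        Q=P[m]
        if len(Q)<100: continue
        # edge fits: per-x-bin min/max y
        b=np.round(Q[:,0]/.004).astype(int); r=[(k*.004,Q[b==k,1].min(),Q[b==k,1].max()) for k in np.unique(b) if (b==k).sum()>8]
        r=np.array(r); print(n,nm,'x',Q[:,0].min().round(4),Q[:,0].max().round(4),'ymid med',np.median(r[:,1:].mean(1)).round(4),'width',np.median(r[:,2]-r[:,1]).round(4),'yaw deg',np.degrees(np.polyfit(r[:,0],r[:,1],1)[0]).round(2),np.degrees(np.polyfit(r[:,0],r[:,2],1)[0]).round(2), cv2.minAreaRect(Q[:,:2].astype(np.float32))[2])
```

```text
top blk x 0.5241 0.6198 ymid med -0.0431 width 0.0579 yaw deg -0.08 -0.19 0.11929329484701157
top lip x 0.0609 0.5024 ymid med -0.0411 width 0.0966 yaw deg -5.84 0.06 88.51958465576172
top house x 0.6405 0.7026 ymid med -0.0425 width 0.0752 yaw deg 1.55 6.77 88.34585571289062
wrist blk x 0.524 0.5962 ymid med -0.0421 width 0.0603 yaw deg 2.33 -0.48 89.44881439208984
wrist lip x 0.4615 0.5046 ymid med -0.04 width 0.1003 yaw deg -0.49 13.7 89.3614273071289
wrist house x 0.64 0.6619 ymid med -0.0421 width 0.0648 yaw deg -41.82 24.87 0.5577314496040344
```

```bash
python3 -c "
from rig import bot
print(bot.hand_in())"
```

```text
the job is handed in; nothing more can be done
None
```

The tongued copper block is mounted and handed in: its tongue is under the lip, the roller sits over the heel, and it lies flat and within about 0.5° of square, roughly 1–1.5 mm off the holder's centre line. I judged the roller's snap from the pictures rather than reading the catch travel, and the plain block and other loose things were not touched.

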